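Put the dog brush away and latch the cubby gate

TASK

Put the wooden pet hairbrush away: lay it bristles down on the floor of the open-topped grooming cubby, let go of it, then push the cubby's hinged front gate shut until its sprung latch snaps in and the gate stays shut by itself. Push slowly and gently, without slamming, and never press on the gate or cubby harder than about 15 N; leave everything else on the counter where it is.

Things in the scene. Friction and masses are not known exactly. Their poses are not given: they have to be found in the camera images.
- cubby: Pale wooden open-topped cubby, fixed; 186 mm deep (x), 216 mm wide (y), 80 mm high. Origin: centre of its underside; +x points to its rear wall, +y to its left side, where the gate is hinged, z up. Walls 8 mm thick: rear and two sides only; the gate closes the front, towards the robot.
- cubby_floor (a point): Centre of the cubby's floor surface, 10 mm above its underside, straight above its origin; axes as the cubby. Clear space inside, from here: x -93 to +85 mm, y -100 to +100 mm. Near the front the right (-y) wall carries a steel strike lip (11 mm out, 47 to 73 mm high) over a black rubber stop block (16 mm out). They move as one: set up to 14 mm forward or back, not measured.
- gate (a joint): Angle (rad) of the plywood gate on its vertical hinge at the cubby's front left corner: 0 = parallel to the front, shut for the strike's middle setting; grows as it swings out towards the robot. Starts ajar at 0.34 to 0.62 and stays there; pushed to less and let go unlatched, a spring swings it back to 0.3 or 0.4. Latched it rests between -0.09 and +0.09 depending on the strike's setting.
- gate_hinge (a point): Point on the hinge axis, 45 mm up, 112 mm in front (-x) and 104 mm left (+y) of the cubby's origin. Axes turn with the gate: -y runs along it to the free end, -x is its outward normal, z up. Panel 210 mm long, 8 to 82 mm high, 10 mm thick; the axis lies in its inner face. A 16 mm knob stands 16 mm out of the outer face, 85 mm from the hinge, 55 mm up.
- gate_push (a point): Good point to push: on the gate's outer face, 175 mm from the hinge, 35 mm from the free end, 45 mm up. Axes as gate_hinge. Swinging takes 1 to 3 N here, riding the latch over the strike up to 4 to 7 N. Then the gate meets the rubber stop, where force climbs steeply: at 10 to 13 N it is on the stop and has latched. No fixed angle is right: too short fails, too deep passes 15 N.
- latch_nose (a point): Tip of the bevelled steel spring bolt, 199 mm from the hinge, 13 mm in from the inner face, 60 mm up, when out. It springs in and out along the gate, out of a dark steel case (40 by 26 by 30 mm). The bevel meets the strike lip about 9 mm before home and rides up; the force then falls to 1 to 4 N while its tip slides 3 mm across the lip, and it snaps out behind. The stop is about 2 mm beyond.
- brush: Wooden pet hairbrush, loose, about 120 g, 169 mm long, 32 mm high, bristles down on the counter. Origin: on its centre line near mid-length, level with the bristle tips; +x points along it to the head, z up. Head 80 by 48 mm, from x = 4 to 84 mm, on a black bristle block 70 by 40 by 18 mm; handle 22 mm wide, underside 18 mm up, to x = -85 mm.
- brush_head (a point): Centre of the brush's wooden head (14 mm thick), 25 mm above the bristle tips, 44 mm along +x from the brush's origin, near its centre of mass: grip here across the 48 mm width (along the brush's y). Axes as the brush.
- jar: Closed glass jar with wire clamp lid, 100 mm diameter, 150 mm high; bystander. Origin: centre of underside.
- spoon_rest: White ceramic spoon rest, 92 mm round dish 16 mm high with a 50 mm stub; bystander. Origin: underside of the dish centre.
- dog_tag: Round steel dog tag, 36 mm, 3 mm thick, with split ring; bystander. Origin: centre of underside.
- biscuit_tin: Plain metal can, 90 mm diameter, 70 mm high; bystander. Origin: centre of underside.
- mug: White mug, 80 mm diameter, 90 mm high; bystander. Origin: centre of underside.
- comb: Steel pet comb lying flat, 150 mm long; bystander. Origin: underside of its back's middle.
Not all that is in view belongs to the job. There is more than one size of the brush; the job needs the middle-sized.

How it is judged:
By the outcome, as a careful person would: the job done as asked, in the order asked, and still so for the second after the job is handed in, with the robot touching nothing.
It also fails if it takes over 72 s, if anything falls off the work surface, if the arm or the gripper's body presses on something with over 40 N, if the wrist force passes 120 N, or if a joint passes its speed limit or range.

ROBOT

A 7-joint arm with a two-finger parallel gripper is mounted at the origin on the work surface. World frame = base frame: x ahead of the robot, y to its left, z up, the work surface at z = 0. Lengths are in m, angles in rad, forces in N, time in s.
With the tool pointing down it reaches from about 0.4 to 0.875 m from the base axis. Payload 19.3 kg.
Tool frame: the origin (TCP) lies at the very end of the fingers, on their centre line; the grasp point (between the pads) lies 19 mm behind it; z points along the fingers, y is the direction in which the jaws open and shut (so a half turn about z gives the same grasp; the last joint's range is limited). The gripper opens to 85 mm and grips with 20 to 120 N. Pads are 22 mm wide; open, the fingers measure 114 mm over their backs; the gripper's body (76 mm by 85 mm) begins 54 mm behind the grasp point. The pads swing forward as they close: fully open they stand 13 mm farther back than shut.
Start: joints at [1.272, 0.521, -0.036, 1.599, 0.021, 1.021, -0.113], TCP at [0.142, -0.609, 0.231] pointing down, gripper open.
Joint ranges: [-2.91, 2.91], [-0.3, 2.13], [-1.5, 1.42], [0.17, 2.43], [-1.26, 4.41], [0.16, 1.93], [-2.52, 2.52]. Speed limits (rad/s): [1.89, 1.89, 2.39, 2.39, 3.01, 3.01, 3.01].

INTERFACE

Orientations are given as [roll, pitch, yaw] about the fixed x, y, z axes, in that order (R = Rz(yaw) Ry(pitch) Rx(roll)).
In Python, from workcell import telemetry, imaging, ticket gives the robot as it stands.
- The arm moves only by the tool carry_out, never from a script. Its argument "series" is a list of rows, each a list of 7 numbers: the shift along the tool's x, y, z in m, then the turn, a rotation vector about the tool's x, y, z in rad, then the closure in counts, from 0 (fully open) to 255 (shut). In form: [[tx, ty, tz, ax, ay, az, jaw], ...]. A call has 1 to 10 rows; each row is the pose to reach, as a shift and turn from the pose commanded when the call began, along the tool's axes at that moment; what a row does not reach only later rows make up. A row lasts 1/8 s, in which the tool goes at most 62.5 mm and 10.7 degrees, less where a joint would pass 70% of its speed; a pose out of reach is approached as far as the arm can. A call with a gripper value outside its range is refused whole. The fingers move at their own pace and stop on an object; "force" is the grip in N (left out, the last holds). Time passes only in rows, so rows that repeat a pose let the fingers close. It gives the time, the measured TCP pose, the force and the opening at its end, in the units of the state.
- telemetry.observe(): the state, without advancing time (a new reading comes with each control period).
- imaging.grab_frame(name): name is "scene" or "side" or "wrist"; returns (picture, depth): 480x640x3 uint8, blue, green, red; 480x640 float32, m along the optical axis (not along the pixel's ray), 0 where there is no reading.
- imaging.camera_info(name): a dict with "mtx" (3x3 intrinsics, pixels), "extrinsics" (4x4, takes a point from camera to world coordinates); the wrist camera has in their place "hand_eye" (4x4, takes a point from camera to tool coordinates, whose origin is the TCP and whose axes are the flange's). Camera axes: x right, y down, z forward; pixel columns grow to the right and rows downward; lengths in m; the calibration is good to about 2 mm. A picture is of the moment at which its call begins: read the wrist's pose just before it. camera_info takes no time and is no camera call.
- ticket.job_done(): hands the job in, once; it reports no verdict.
The state is a dict: "clock": time; "qpos": joint angles; "qd": joint speeds; "joint_efforts": joint torques, N m; "position": TCP position; "tool_rot": TCP orientation; "force": force on the tool from outside, world axes, zero at the start; "moment": the same for the moment, N m; "grip_width": finger opening in m.
Only numpy, scipy, OpenCV 4.12 (cv2) and the standard library are available. Lean on these libraries where they do the work, as an engineer would, in place of code of your own. Each camera call takes 0.05 s, during which the arm holds its last target.

## Working session

There is one attempt and no reset: what is moved stays moved. The work goes in short steps, Python scripts to look and compute and a tool call to move; the robot and the scene stay as the last step left them, time stands still between calls to the robot, and variables do not carry over. Pictures are saved under pics/ and viewed, and the job is handed in when it is done.

Besides the shell and the picture viewer there is one more tool, called as name([rows], argument=value, ...), one row to a line, values as JSON. carry_out: Moves the arm, as the interface text tells. Its arguments: {"type":"object","properties":{"series":{"type":"array"},"force":{"type":"number"}},"required":["series"]}

```bash
ls; mkdir -p pics
python3 - <<'E'
from workcell import telemetry, imaging
import cv2,numpy as np
print(telemetry.observe())
for n in("scene","side","wrist"):
    s=telemetry.observe()
    p,d=imaging.grab_frame(n)
    cv2.imwrite(f"pics/{n}0.png",p); np.save(f"{n}0.npy",d)
    i=imaging.camera_info(n); print(n,{k:np.round(np.array(v),4).tolist() if not isinstance(v,str) else v for k,v in i.items()})
E
```

```text
pics
{'clock': 0.0, 'qpos': array([ 1.27183327,  0.52202074, -0.03632484,  1.59999168,  0.02124479,
        1.02109286, -0.11281709]), 'qd': array([ 1.73635036e-04, -3.15401648e-04, -4.17244604e-04, -6.34481687e-05,
        9.18750325e-04,  4.88186451e-05,  1.15104553e-04]), 'joint_efforts': array([-3.71214082e-05, -9.27113700e+01,  1.98014170e+00, -3.69924688e+01,
        1.79241219e-02,  8.34307313e-03, -2.17014025e-05]), 'position': array([ 0.14160961, -0.60840857,  0.23072742]), 'tool_rot': array([-3.14047224e+00,  1.19235186e-04,  2.28756969e-01]), 'force': array([-0.17344628,  0.84587453,  0.46404352]), 'moment': array([-0.01250022, -0.00358234, -0.00529526]), 'grip_width': 0.08542137268647862}
scene {'mtx': [[599.0146, 0.0, 325.3781], [0.0, 599.0146, 238.1707], [0.0, 0.0, 1.0]], 'extrinsics': [[0.8323, 0.3457, -0.4332, 1.1149], [0.5538, -0.5493, 0.6257, -0.9522], [-0.0217, -0.7607, -0.6487, 1.0026], [0.0, 0.0, 0.0, 1.0]]}
side {'mtx': [[549.4917, 0.0, 315.6421], [0.0, 549.4917, 233.4336], [0.0, 0.0, 1.0]], 'extrinsics': [[-0.8694, -0.3503, 0.3485, 0.0337], [-0.4938, 0.6377, -0.5911, 0.6939], [-0.0152, -0.686, -0.7274, 1.0048], [0.0, 0.0, 0.0, 1.0]]}
wrist {'mtx': [[350.1613, 0.0, 322.8941], [0.0, 350.1613, 238.5125], [0.0, 0.0, 1.0]], 'hand_eye': [[-0.0002, -0.9601, -0.2798, 0.0706], [1.0, -0.0002, -0.0001, 0.0], [0.0001, -0.2798, 0.9601, -0.1435], [0.0, 0.0, 0.0, 1.0]]}
```

View pics/scene0.png

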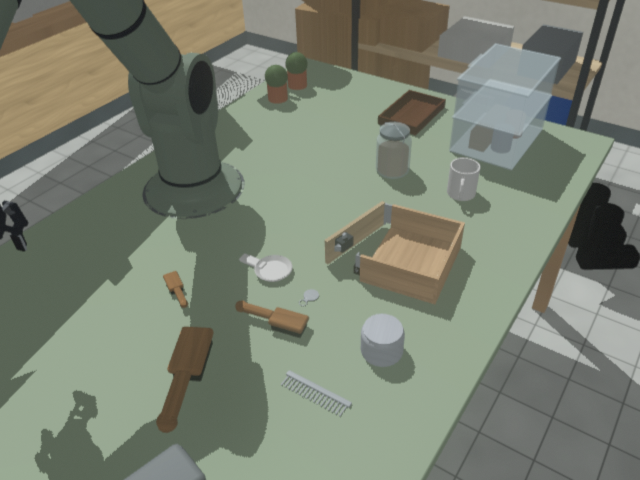

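View pics/side0.png

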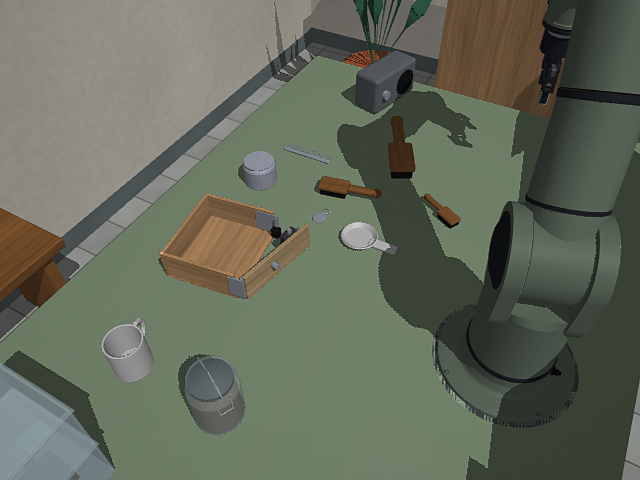

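View pics/wrist0.png

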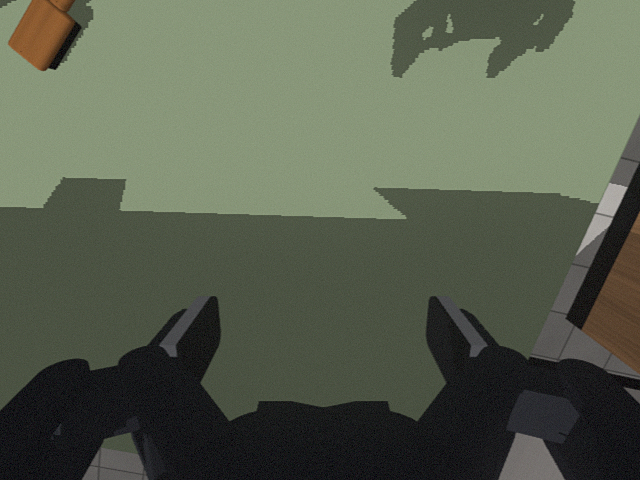

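Brush candidates in the scene image are a small one at (176,288), a mid-sized one at (275,318) and a large one at (187,375). The middle one matches the description. I'll measure all three and crop the choice.

```bash
cat > h.py <<'E'
import numpy as np,cv2
from scipy.spatial.transform import Rotation as R
from workcell import telemetry, imaging
def cloud(n,d,T=None):
    i=imaging.camera_info(n);K=np.array(i["mtx"]);T=np.array(i["extrinsics"]) if T is None else T
    v,u=np.mgrid[:480,:640]
    P=np.stack([(u-K[0,2])/K[0,0]*d,(v-K[1,2])/K[1,1]*d,d],-1)
    W=P@T[:3,:3].T+T[:3,3]; W[d==0]=np.nan
    return W
def Twrist(s):
    T=np.eye(4);T[:3,:3]=R.from_euler('xyz',s["tool_rot"]).as_matrix();T[:3,3]=s["position"]
    return T@np.array(imaging.camera_info("wrist")["hand_eye"])
def proj(n,W,T=None):
    i=imaging.camera_info(n);K=np.array(i["mtx"]);T=np.array(i["extrinsics"]) if T is None else T
    W=np.atleast_2d(W);C=(W-T[:3,3])@T[:3,:3]
    return np.c_[C[:,0]/C[:,2]*K[0,0]+K[0,2],C[:,1]/C[:,2]*K[1,1]+K[1,2]]
E
python3 - <<'E'
from h import *
W=cloud("scene",np.load("scene0.npy")); S=cloud("side",np.load("side0.npy"))
for nm,u,v in [("small",176,288),("mid head",290,320),("mid hndl",242,307),("big head",190,350),("big end",167,424),("spoon",273,270),("tag",312,296),("tin",383,330),("comb",318,388),("gate free",330,248),("gate hinge",386,208),("floor",405,260),("table",230,280),("jar",394,130)]:
    print(nm,np.round(W[v,u],3))
p=cv2.imread("pics/scene0.png");p2=cv2.imread("pics/side0.png")
# top-down composites  x:0.2..0.95 , y -0.5..0.5 at 1.5mm 
for nm,C,im in(("s",W,p),("d",S,p2)):
    out=np.zeros((534,534,3),np.uint8);z=np.full((534,534),-1.)
    m=np.isfinite(C[...,2])
    X=C[m];c=im[m]
    k=np.argsort(X[:,2]);X=X[k];c=c[k]
    r=((1.0-X[:,0])/0.0015).astype(int);q=((0.4-X[:,1])/0.0015).astype(int)
    ok=(r>=0)&(r<534)&(q>=0)&(q<534)&(X[:,2]<0.3)
    out[r[ok],q[ok]]=c[ok]
    cv2.imwrite(f"pics/top_{nm}.png",out)
cr=cv2.resize(p[285:345,225:325],None,fx=6,fy=6,interpolation=cv2.INTER_CUBIC);cv2.imwrite("pics/crop_mid.png",cr)
E
```

```text
small [ 0.27  -0.342  0.027]
mid head [ 0.553 -0.283  0.032]
mid hndl [ 0.441 -0.31   0.032]
big head [ 0.439 -0.469  0.048]
big end [ 0.521 -0.616  0.046]
spoon [ 0.41  -0.159  0.008]
tag [ 0.536 -0.178  0.005]
tin [ 0.749 -0.227  0.067]
comb [ 0.69  -0.379  0.005]
gate free [ 0.511 -0.062  0.055]
gate hinge [0.555 0.131 0.067]
floor [0.663 0.039 0.012]
table [ 0.337 -0.236 -0.   ]
jar [0.446 0.365 0.144]
```

View pics/top_s.png

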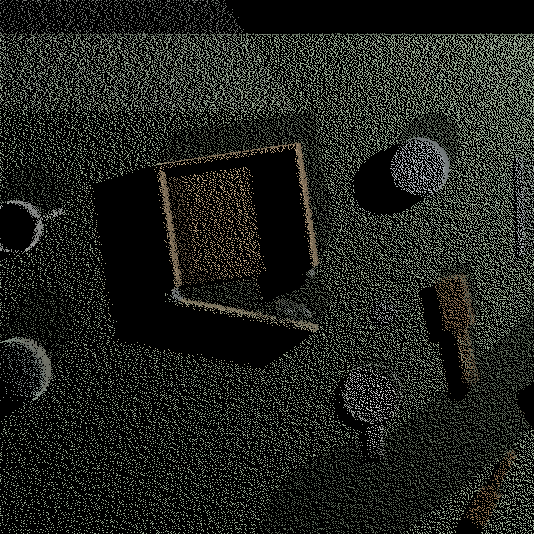

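View pics/crop_mid.png

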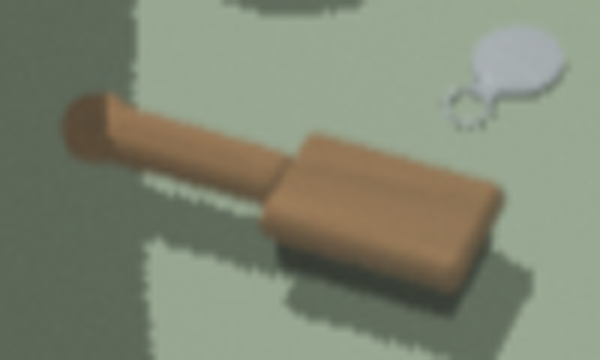

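The crop shows the brush head at about (288,320) and the handle end at (240,306), with the dog tag at (312,296). Its top is 32 mm high, so this is the middle brush. Next I'll fit the poses.

```bash
cat > fit.py <<'E'
from h import *
from scipy.optimize import least_squares, differential_evolution
W=cloud("scene",np.load("scene0.npy")); S=cloud("side",np.load("side0.npy"))
for nm,C in(("scene",W),("side",S)):
    X=C[np.isfinite(C[...,2])]
    b=X[(X[:,0]>.40)&(X[:,0]<.62)&(X[:,1]>-.345)&(X[:,1]<-.235)&(X[:,2]>.026)]
    r=cv2.minAreaRect((b[:,:2]*1000).astype(np.float32));print(nm,"brush rect",r,len(b),np.median(b[:,2]))
    c=r[0];a=np.linalg.svd(b[:,:2]-b[:,:2].mean(0))[2][0] if len(b)<5000 else None
    print(" axis",a)
    w=X[(X[:,0]>.5)&(X[:,0]<.85)&(X[:,1]>-.12)&(X[:,1]<.2)&(X[:,2]>.0745)&(X[:,2]<.09)]
    print(" z quantiles",np.quantile(w[:,2],[.05,.5,.95]))
    np.save(nm+"_w.npy",w)
ws=[np.load("scene_w.npy"),np.load("side_w.npy")]
# cubby model: union of wall-top rectangles + gate top, distance to union
def dist(P,x0,x1,y0,y1):
    dx=np.maximum(np.maximum(x0-P[:,0],P[:,0]-x1),0);dy=np.maximum(np.maximum(y0-P[:,1],P[:,1]-y1),0)
    return np.hypot(dx,dy)
def model(p,w):
    x,y,t,g=p
    q=(w[:,:2]-[x,y]);c,s=np.cos(t),np.sin(t)
    q=np.c_[c*q[:,0]+s*q[:,1],-s*q[:,0]+c*q[:,1]]
    h=q-[-.112,.104]; c,s=np.cos(-g),np.sin(-g)   # sign resolved below
    h=np.c_[c*h[:,0]+s*h[:,1],-s*h[:,0]+c*h[:,1]]
    d=np.minimum.reduce([dist(q,.085,.093,-.108,.108),dist(q,-.093,.093,.1,.108),dist(q,-.093,.093,-.108,-.1),dist(h,-.01,0,-.21,0)])
    return d
for nm,w in (("scene",ws[0]),("side",ws[1]),("both",np.r_[ws[0],ws[1]])):
    best=None
    for g in(.4,.55):
      for t0 in (.05,.15,.25):
        for x0 in (.66,.69):
          f=lambda p:np.minimum(model(p,w),.015)
          r=least_squares(lambda p:f(p),[x0,.03,t0,g],loss='soft_l1',f_scale=.003)
          if best is None or r.cost<best.cost:best=r
    print(nm,best.x.round(4),best.cost,len(w),np.mean(model(best.x,w)),np.quantile(model(best.x,w),[.5,.9,.99]))
E
python3 fit.py
```

```text
scene brush rect ((503.5621643066406, -290.8492126464844), (170.8856964111328, 51.685516357421875), 11.28691577911377) 986 0.03242135414826802
 axis [0.97994359 0.1992751 ]
 z quantiles [0.07511548 0.08014263 0.08499466]
side brush rect ((505.3297119140625, -288.0282287597656), (168.22789001464844, 49.435035705566406), 12.700174331665039) 600 0.03129911808520114
 axis [-0.97626427 -0.21658272]
 z quantiles [0.07517206 0.07958562 0.08372759]
scene [0.6772 0.0439 0.1453 0.2957] 0.002984497598413333 1363 0.0012156081429113292 [0.         0.00399626 0.01713887]
side [0.6785 0.047  0.1454 0.3134] 0.0020946814844911466 1425 0.0008814500497192939 [0.         0.00226252 0.0158081 ]
both [0.6781 0.0453 0.1426 0.3071] 0.00538948342612007 2788 0.0011449394252801945 [0.         0.00321331 0.01710384]
```

```bash
cat >> h.py <<'E'
def go(pos,yaw,n=None,s=None):
    """rows end value to reach pos/yaw with tool down"""
    s=s or telemetry.observe()
    R0=R.from_euler('xyz',s["tool_rot"]); R1=R.from_euler('xyz',[np.pi,0,yaw])
    d=R0.inv().apply(np.array(pos)-s["position"]); rv=(R0.inv()*R1).as_rotvec()
    print("shift",d.round(4),"rv",rv.round(4),"dist",np.linalg.norm(d).round(4),"rows>=",max(np.linalg.norm(d)/.0625,np.degrees(np.linalg.norm(rv))/10.7).__round__(2))
E
python3 - <<'E'
from h import *
go([.548,-.280,.150],.21)
E
```

```text
shift [ 0.4702 -0.2277  0.081 ] rv [-0.0008  0.0001  0.0188] dist 0.5287 rows>= 8.46
```

carry_out([
  [0.03,-0.014,0.005,0,0,0.002,60],
  [0.08,-0.039,0.014,0,0,0.004,60],
  [0.135,-0.065,0.023,0,0,0.006,60],
  [0.19,-0.092,0.033,0,0,0.008,60],
  [0.245,-0.119,0.042,0,0,0.01,60],
  [0.3,-0.145,0.052,0,0,0.012,60],
  [0.355,-0.172,0.061,0,0,0.014,60],
  [0.41,-0.199,0.071,0,0,0.017,60],
  [0.45,-0.218,0.078,0,0,0.019,60],
  [0.47,-0.228,0.081,0,0,0.019,60],
])

```text
clock: 1.4
position: [0.5493, -0.2778, 0.1496]
tool_rot: [-3.141, 0.0, 0.212]
force: [-1.0, -0.6, 0.6]
grip_width: 0.0652
```

carry_out([
  [0,0,0,0,0,0,60],
])

```text
clock: 1.52
position: [0.5484, -0.2791, 0.1499]
tool_rot: [-3.141, 0.0, 0.212]
force: [-0.4, -0.7, -0.1]
grip_width: 0.065
```

```bash
cat > wr.py <<'E'
import sys
from h import *
k=sys.argv[1]
s=telemetry.observe();p,d=imaging.grab_frame("wrist")
print(s["clock"],s["position"].round(4),s["tool_rot"].round(4),s["force"].round(2),s["grip_width"].round(4),np.abs(s["qd"]).max().round(3), s["qpos"].round(2))
cv2.imwrite(f"pics/wrist_{k}.png",p);np.save(f"wrist_{k}.npy",cloud("wrist",d,Twrist(s)))
E
python3 wr.py 1
```

```text
Traceback (most recent call last):
  File "wr.py", line 5, in <module>
    print(s["clock"],s["position"].round(4),s["tool_rot"].round(4),s["force"].round(2),s["grip_width"].round(4),np.abs(s["qd"]).max().round(3), s["qpos"].round(2))
                                                                                       ^^^^^^^^^^^^^^^^^^^^^
AttributeError: 'float' object has no attribute 'round'
```

```bash
sed -i 's/s\["grip_width"\].round(4)/round(s["grip_width"],4)/' wr.py
python3 wr.py 1
python3 - <<'E'
from h import *
C=np.load("wrist_1.npy");X=C[np.isfinite(C[...,2])]
b=X[(X[:,0]>.40)&(X[:,0]<.64)&(X[:,1]>-.345)&(X[:,1]<-.225)&(X[:,2]>.024)&(X[:,2]<.038)]
print(len(b),cv2.minAreaRect((b[:,:2]*1000).astype(np.float32)),np.median(b[:,2]))
c,s=np.cos(.21),np.sin(.21)
q=(b[:,:2]-[.505,-.289])@np.array([[c,-s],[s,c]])
h=q[(q[:,0]>.01)&(q[:,0]<.08)];hd=q[(q[:,0]<-.01)]
print("y head range",np.quantile(h[:,1],[0.01,.02,.98,.99]),"x max",np.quantile(q[:,0],[.001,.005,.995,.999]))
for a in np.arange(.01,.08,.01):
    t=h[(abs(h[:,0]-a)<.004)];print(a.round(2),np.quantile(t[:,1],[.02,.98]).round(4),len(t))
E
```

```text
1.575 [ 0.5473 -0.2804  0.1501] [3.1416e+00 8.0000e-04 2.0980e-01] [ 0.44 -0.35  0.15] 0.0656 0.026 [ 0.44  0.6  -0.1   1.7   0.07  0.85 -1.05]
8465 ((504.1429138183594, -289.414306640625), (167.947998046875, 47.999717712402344), 11.854382514953613) 0.03267033418116938
y head range [-0.0237843  -0.02315223  0.02241768  0.02292368] x max [-0.08345101 -0.0813541   0.08271025  0.08288473]
0.01 [-0.0229  0.022 ] 274
0.02 [-0.0228  0.0226] 561
0.03 [-0.0233  0.0224] 589
0.04 [-0.0232  0.0221] 605
0.05 [-0.0229  0.0223] 623
0.06 [-0.0233  0.0225] 636
0.07 [-0.0232  0.0221] 672
0.08 [-0.0229  0.0219] 367
```

View pics/wrist_1.png

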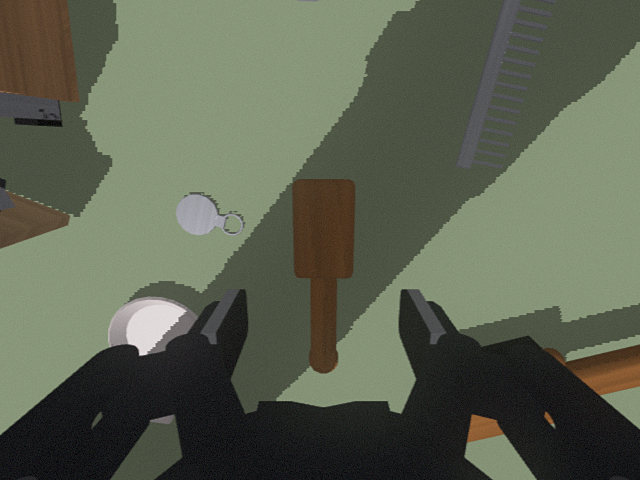

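The picture shows the head centred between the open jaws at (323,228), with the tag at (198,214) and the spoon rest at (152,330), both clear of the jaws. I'll descend, then close.

carry_out([
  [0,0,0.02,0,0,0,60],
  [0,0,0.05,0,0,0,60],
  [0,0,0.08,0,0,0,60],
  [0,0,0.11,0,0,0,60],
  [0,0,0.13,0,0,0,60],
  [0,0,0.14,0,0,0,60],
  [0,0,0.144,0,0,0,60],
  [0,0,0.144,0,0,0,60],
], force=40)

```text
clock: 2.62
position: [0.548, -0.2803, 0.0068]
tool_rot: [3.141, -0.001, 0.21]
force: [-0.6, -0.1, 0.1]
grip_width: 0.0654
```

carry_out([
  [0,0,0,0,0,0,180],
  [0,0,0,0,0,0,180],
  [0,0,0,0,0,0,180],
  [0,0,0,0,0,0,180],
  [0,0,0,0,0,0,180],
  [0,0,0,0,0,0,180],
], force=40)

```text
clock: 3.38
position: [0.5482, -0.2803, 0.0072]
tool_rot: [3.141, -0.001, 0.21]
force: [-0.0, 0.1, 5.8]
grip_width: 0.0474
```

carry_out([
  [0,0,-0.005,0,0,0,200],
  [0,0,-0.02,0,0,0,200],
  [0,0,-0.05,0,0,0,200],
  [0,0,-0.09,0,0,0,200],
  [0,0,-0.13,0,0,0,200],
  [0,0,-0.165,0,0,0,200],
  [0,0,-0.185,0,0,0,200],
  [0,0,-0.19,0,0,0,200],
  [0,0,-0.19,0,0,0,200],
], force=60)

```text
clock: 4.5
position: [0.5476, -0.28, 0.1963]
tool_rot: [-3.142, 0.0, 0.21]
force: [-0.2, -0.1, -1.7]
grip_width: 0.047
```

```bash
python3 wr.py 2
python3 - <<'E'
from h import *
s=telemetry.observe();Tt=np.eye(4);Tt[:3,:3]=R.from_euler('xyz',s["tool_rot"]).as_matrix();Tt[:3,3]=s["position"]
C=np.load("wrist_2.npy");X=C[np.isfinite(C[...,2])]
q=(X-Tt[:3,3])@Tt[:3,:3]   # tool frame
m=(q[:,2]>-.06)&(q[:,2]<.05)&(abs(q[:,1])<.027)
b=q[m];print(len(b),np.quantile(b[:,2],[.05,.5,.95]))
m=(abs(q[:,2]+.0255)<.008)&(abs(q[:,1])<.027)
print(cv2.minAreaRect((q[m][:,:2]*1000).astype(np.float32)))
hd=q[m&(q[:,0]>.0)];A=np.c_[hd[:,:2],np.ones(len(hd))];print("plane",np.linalg.lstsq(A,hd[:,2],rcond=None)[0],)
E
```

```text
4.5 [ 0.5476 -0.28    0.1963] [-3.1416  0.      0.2097] [-0.19 -0.08 -1.67] 0.047 0.02 [ 0.45  0.54 -0.1   1.66  0.07  0.94 -1.04]
24795 [-0.04121298 -0.02603172 -0.0229228 ]
((1.8477897644042969, 0.007875442504882812), (53.962135314941406, 75.10824584960938), 89.91177368164062)
plane [ 0.05485886  0.00066807 -0.02674941]
```

View pics/wrist_2.png

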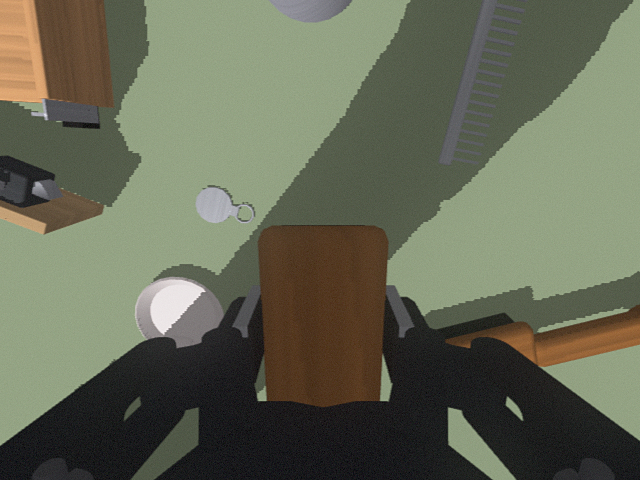

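The head fills (260–387, 225–405) between the pads and the force reads 1.7 N of weight, so the brush is held. I'll carry it over the cubby.

Run:
```python
from h import *
go([.6816,.0903,.18],1.714)
```

```text
shift [ 0.2083 -0.3341  0.0158] rv [-9.0000e-04  2.0000e-04 -1.5042e+00] dist 0.3941 rows>= 8.05
```

carry_out([
  [0.01,-0.016,0,0,0,-0.07,200],
  [0.031,-0.05,0.002,0,0,-0.22,200],
  [0.055,-0.088,0.004,0,0,-0.4,200],
  [0.08,-0.128,0.006,0,0,-0.58,200],
  [0.105,-0.168,0.008,0,0,-0.76,200],
  [0.13,-0.208,0.01,0,0,-0.94,200],
  [0.155,-0.248,0.012,0,0,-1.12,200],
  [0.178,-0.285,0.014,0,0,-1.28,200],
  [0.197,-0.316,0.016,0,0,-1.42,200],
  [0.208,-0.334,0.016,0,0,-1.504,200],
])

```text
clock: 5.8
position: [0.6812, 0.0937, 0.1792]
tool_rot: [-3.14, -0.002, 1.723]
force: [0.4, -0.7, -0.8]
grip_width: 0.0466
```

carry_out([
  [0,0,0,0,0,0,200],
  [0,0,0,0,0,0,200],
])

```text
clock: 6.05
position: [0.6813, 0.0898, 0.1798]
tool_rot: [-3.141, 0.0, 1.714]
force: [-1.1, -0.5, -0.6]
grip_width: 0.0466
```

```bash
python3 wr.py 3
python3 - <<'E'
from h import *
for n in("scene","side"):
    p,d=imaging.grab_frame(n);cv2.imwrite(f"pics/{n}3.png",p);np.save(f"{n}3.npy",d)
s=telemetry.observe();print(s["position"].round(4),s["tool_rot"].round(4))
Tt=np.eye(4);Tt[:3,:3]=R.from_euler('xyz',s["tool_rot"]).as_matrix();Tt[:3,3]=s["position"]
for n in("scene","side"):
    C=cloud(n,np.load(n+"3.npy"));X=C[np.isfinite(C[...,2])];q=(X-Tt[:3,3])@Tt[:3,:3]
    m=(abs(q[:,2]+.02)<.025)&(abs(q[:,1])<.013)&(q[:,0]<-.045)&(q[:,0]>-.14)
    b=q[m];print(n,len(b))
    if len(b)>20:
        for a in np.arange(-.13,-.04,.015):
            t=b[abs(b[:,0]-a)<.008]
            if len(t)>3: print(a.round(3),len(t),np.quantile(t[:,2],[.05,.95]).round(4),np.quantile(t[:,1],[.05,.95]).round(4))
        print("xmin",b[:,0].min())
a=cv2.imread("pics/scene3.png")[120:360,240:560];b=cv2.imread("pics/side3.png")[120:360,100:420]
cv2.imwrite("pics/pair3.png",np.vstack([cv2.resize(np.hstack([a,b]),(800,300))]))
E
```

```text
6.05 [0.6813 0.0898 0.1798] [-3.1407e+00  2.0000e-04  1.7136e+00] [-1.06 -0.49 -0.57] 0.0466 0.013 [ 0.07  0.71 -0.48  1.45  0.35  1.07 -0.34]
[0.6816 0.0891 0.1803] [-3.1415e+00  4.0000e-04  1.7126e+00]
scene 302
-0.13 63 [-0.0257 -0.0116] [-0.011  0.009]
-0.115 60 [-0.0273 -0.0161] [-0.0105  0.0106]
-0.1 53 [-0.0268 -0.0202] [-0.0104  0.0095]
-0.085 50 [-0.0277 -0.0208] [-0.0095  0.0094]
-0.07 49 [-0.0279 -0.0202] [-0.0097  0.0092]
-0.055 43 [-0.0266 -0.0192] [-0.0097  0.0092]
xmin -0.1330791410146762
side 135
-0.13 13 [-0.0255 -0.0184] [-0.0094  0.0104]
-0.115 61 [-0.0265 -0.0152] [-0.0109  0.0097]
-0.1 56 [-0.0269 -0.0157] [-0.0095  0.0084]
-0.085 12 [-0.0267 -0.0223] [-0.0038  0.0085]
xmin -0.12822463364918424
```

View pics/wrist_3.png

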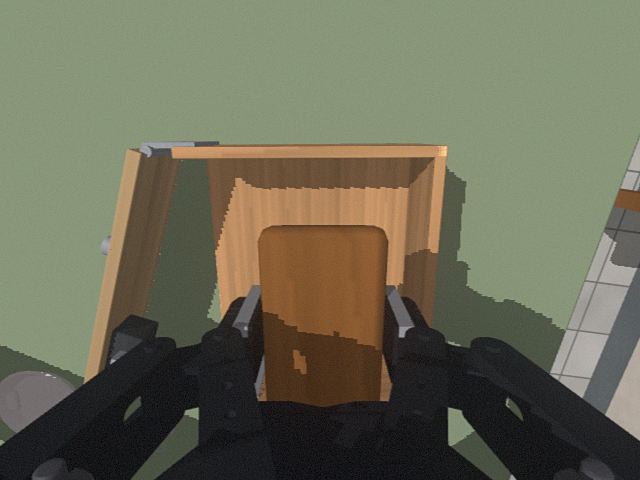

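View pics/pair3.png

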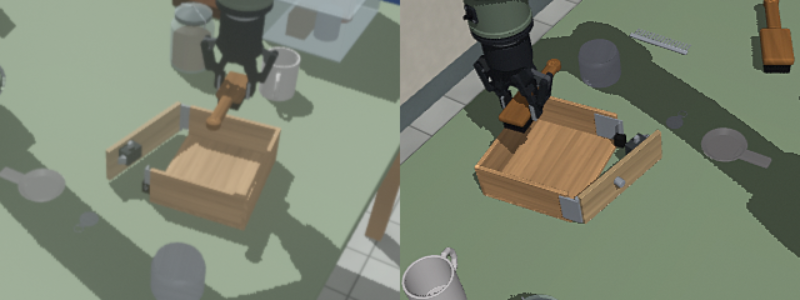

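The brush hangs level and is parallel to the walls. In the wrist view the left wall is at row ~150 and the rear wall at column ~440. I'll check clearances in the wrist point cloud.

Run:
```python
from h import *
from scipy.optimize import least_squares
C=np.load("wrist_3.npy");pos=np.array([.6813,.0898,.1798]);Rt=R.from_euler('xyz',[-3.1407,.0002,1.7136]).as_matrix()
X=C[np.isfinite(C[...,2])]
q=(X-pos)@Rt
w=(X[:,2]>.074)&(X[:,2]<.088)
t=q[w]
lw=t[(t[:,0]>.03)&(abs(t[:,1])<.05)];print("left wall tool x",np.quantile(lw[:,0],[.02,.5,.98]).round(4))
for y0,y1 in((-.04,-.02),(.02,.05)):
    l=lw[(lw[:,1]>y0)&(lw[:,1]<y1)];print(np.median(l[:,0]).round(4))
rw=t[(t[:,1]>.05)&(t[:,0]<.045)];print("rear tool y",np.quantile(rw[:,1],[.02,.5,.98]).round(4),len(rw),"x range",rw[:,0].min(),rw[:,0].max())
g=t[t[:,1]<-.09]
print("gate",len(g))
# refit whole with gate from wrist + scene + side
exec(open("fit.py").read().split("ws=[")[1].join(["ws=[",""]).split("for nm,w in")[0]) if 0 else None
src=open("fit.py").read();i=src.index("def dist");j=src.index("for nm,w in");exec(src[i:j])
ww=X[w&(X[:,0]>.45)&(X[:,0]<.85)&(X[:,1]<.2)]
tt=(ww-pos)@Rt;ww=ww[~((abs(tt[:,1])<.06)&(tt[:,0]<.04)&(tt[:,2]<.06))]
f=lambda p:np.minimum(model(p,ww),.015)
for g0 in(.35,.5):
  r=least_squares(f,[.678,.045,.143,g0],loss='soft_l1',f_scale=.003);print(r.x.round(4),len(ww),np.mean(model(r.x,ww)))
F=cloud("scene",np.load("scene0.npy"));F=F[np.isfinite(F[...,2])];m=(F[:,0]>.64)&(F[:,0]<.7)&(F[:,1]>.02)&(F[:,1]<.08);print("floor z",np.median(F[m][:,2]))
```

```text
left wall tool x [0.057  0.061  0.0649]
0.061
0.0616
rear tool y [0.0747 0.078  0.0827] 1942 x range -0.14344797545268412 0.04499899698149942
gate 5659
[0.6767 0.0464 0.1307 0.2904] 11091 0.0005997909237745433
[0.6767 0.0464 0.1307 0.2904] 11091 0.0005997897324738551
floor z 0.011160221568156325
```

carry_out([
  [0,0,0.015,0,0,0,200],
  [0,0,0.04,0,0,0,200],
  [0,0,0.07,0,0,0,200],
  [0,0,0.1,0,0,0,200],
  [0,0,0.125,0,0,0,200],
  [0,0,0.143,0,0,0,200],
  [0,0,0.153,0,0,0,200],
  [0,0,0.159,0,0,0,200],
  [0,0,0.161,0,0,0,200],
  [0,0,0.161,0,0,0,200],
])

```text
clock: 7.45
position: [0.682, 0.09, 0.0198]
tool_rot: [3.141, 0.0, 1.714]
force: [1.1, 0.8, -0.5]
grip_width: 0.0467
```

carry_out([
  [0,0,0.0005,0,0,0,200],
  [0,0,0.001,0,0,0,200],
  [0,0,0.0015,0,0,0,200],
  [0,0,0.002,0,0,0,200],
  [0,0,0.002,0,0,0,200],
])

```text
clock: 8.07
position: [0.6817, 0.0899, 0.0174]
tool_rot: [3.142, 0.0, 1.714]
force: [-0.7, -0.2, 0.4]
grip_width: 0.0466
```

carry_out([
  [0,0,0.0005,0,0,0,200],
  [0,0,0.001,0,0,0,200],
  [0,0,0.0015,0,0,0,200],
  [0,0,0.0015,0,0,0,200],
])

```text
clock: 8.57
position: [0.6817, 0.0899, 0.0173]
tool_rot: [3.141, 0.0, 1.714]
force: [-11.3, -3.1, 24.2]
grip_width: 0.0472
```

carry_out([
  [0,0,-0.001,0,0,0,200],
])

```text
clock: 8.7
position: [0.6818, 0.0899, 0.0174]
tool_rot: [3.141, 0.0, 1.714]
force: [0.0, 0.0, -1.6]
grip_width: 0.0468
```

carry_out([
  [0,0,0,0,0,0,100],
  [0,0,0,0,0,0,80],
  [0,0,0,0,0,0,60],
  [0,0,0,0,0,0,60],
  [0,0,0,0,0,0,60],
])

```text
clock: 9.32
position: [0.6817, 0.0899, 0.0168]
tool_rot: [-3.142, 0.0, 1.714]
force: [0.2, 0.5, -0.1]
grip_width: 0.0651
```

carry_out([
  [0,0,-0.005,0,0,0,60],
  [0,0,-0.015,0,0,0,60],
  [0,0,-0.035,0,0,0,60],
  [0,0,-0.065,0,0,0,60],
  [0,0,-0.1,0,0,0,60],
  [0,0,-0.13,0,0,0,60],
  [0,0,-0.15,0,0,0,60],
  [0,0,-0.16,0,0,0,60],
  [0,0,-0.16,0,0,0,60],
])

```text
clock: 10.45
position: [0.6817, 0.0899, 0.177]
tool_rot: [3.141, 0.0, 1.714]
force: [-0.9, 0.9, -1.4]
grip_width: 0.0652
```

```bash
python3 wr.py 4
python3 - <<'E'
from h import *
for n in("scene","side"):
    p,d=imaging.grab_frame(n);cv2.imwrite(f"pics/{n}4.png",p);np.save(f"{n}4.npy",d)
a=cv2.imread("pics/scene4.png")[120:360,240:560];b=cv2.imread("pics/side4.png")[120:360,100:420]
cv2.imwrite("pics/pair4.png",cv2.resize(np.hstack([a,b]),(800,300)))
E
```

```text
10.45 [0.6817 0.0899 0.177 ] [3.1413e+00 1.0000e-04 1.7137e+00] [-0.93  0.88 -1.37] 0.0652 0.023 [ 0.07  0.72 -0.48  1.45  0.36  1.06 -0.34]
```

View pics/wrist_4.png

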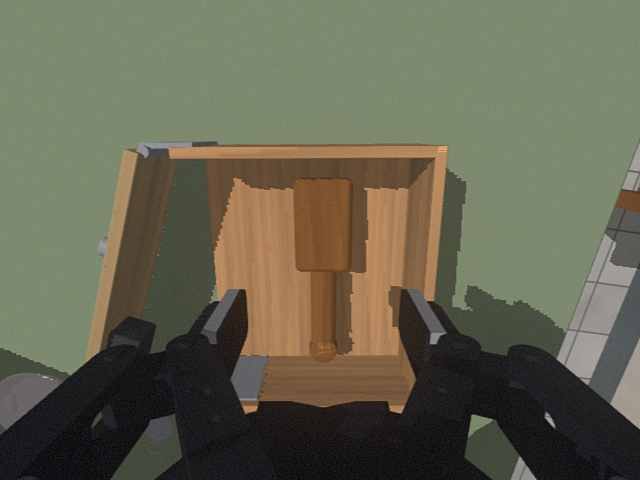

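View pics/pair4.png

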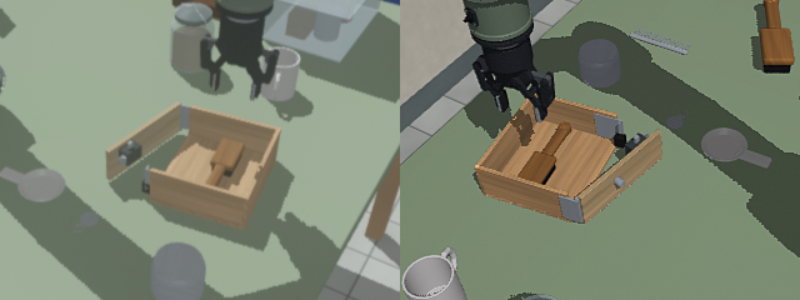

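The brush lies inside the cubby, head at wrist (323,225) and handle end at (323,350), clear of the walls and the gate. Now I'll check its height and fit the gate line.

Run:
```python
from h import *
C=np.load("wrist_4.npy");Xw=C[np.isfinite(C[...,2])]
pos=np.array([.6817,.0899,.177]);Rt=R.from_euler('xyz',[3.1413,.0001,1.7137]).as_matrix()
q=(Xw-pos)@Rt
for a in(-.125,-.1,-.07,-.03,0,.03):
    t=Xw[(abs(q[:,0]-a)<.006)&(abs(q[:,1])<.007)&(Xw[:,2]<.1)]
    if len(t):print("brush",a,np.median(t[:,2]).round(4),len(t))
Xs=[Xw]
for n in("scene","side"):
    c=cloud(n,np.load(n+"4.npy"));Xs.append(c[np.isfinite(c[...,2])])
cx,cy,t=.678,.0458,.141
for t in(.131,.143):
  Rc=np.array([[np.cos(t),-np.sin(t)],[np.sin(t),np.cos(t)]])
  hinge=np.array([cx,cy])+Rc@[-.112,.104];print("hinge",hinge.round(4))
  for nm,X in zip(("wrist","scene","side"),Xs):
    l=(X[:,:2]-[cx,cy])@Rc
    # gate side: all heights 20..85mm in front region
    m=(X[:,2]>.076)&(X[:,2]<.09)&(l[:,0]<-.115)&(l[:,0]>-.22)&(l[:,1]<.09)&(l[:,1]>-.12)
    p=l[m]
    # line fit l0 = a + b*l1
    b,a=np.polyfit(p[:,1],p[:,0],1)
    for _ in range(5):
        r=p[:,0]-(a+b*p[:,1]);k=abs(r)<.008;b,a=np.polyfit(p[k,1],p[k,0],1)
    print(nm,len(p),"angle",np.arctan(b).round(4),"centreline x at hinge y=.104:",(a+b*.104).round(4),"y extent",np.quantile(p[:,1],[.01,.99]).round(4))
```

```text
brush -0.125 0.0429 121
brush -0.1 0.0428 189
brush -0.07 0.0428 200
brush -0.03 0.0429 218
brush 0 0.043 253
brush 0.03 0.0428 270
hinge [0.5534 0.1343]
wrist 3509 angle 0.3247 centreline x at hinge y=.104: -0.117 y extent [-0.0518  0.0891]
scene 398 angle 0.3193 centreline x at hinge y=.104: -0.117 y extent [-0.0958  0.0883]
side 426 angle 0.3207 centreline x at hinge y=.104: -0.1183 y extent [-0.0917  0.0886]
hinge [0.5523 0.1328]
wrist 3464 angle 0.3368 centreline x at hinge y=.104: -0.1162 y extent [-0.0499  0.0888]
scene 395 angle 0.3315 centreline x at hinge y=.104: -0.1161 y extent [-0.0936  0.0875]
side 421 angle 0.3323 centreline x at hinge y=.104: -0.1175 y extent [-0.0895  0.0881]
```

Run:
```python
from h import *
go([.483,-.0314,.177],-.197)
```

```text
shift [-0.0917 -0.2135 -0.001 ] rv [-1.1000e-03  1.5000e-03  1.9109e+00] dist 0.2324 rows>= 10.23
```

carry_out([
  [-0.005,-0.011,0,0,0,0.1,255],
  [-0.012,-0.028,0,0,0,0.26,255],
  [-0.021,-0.048,0,0,0,0.43,255],
  [-0.029,-0.067,0,0,0,0.6,255],
  [-0.037,-0.086,0,0,0,0.77,255],
  [-0.045,-0.105,0,0,0,0.94,255],
  [-0.053,-0.124,0,0,0,1.11,255],
  [-0.061,-0.143,0,0,0,1.28,255],
  [-0.07,-0.162,0,0,0,1.45,255],
  [-0.078,-0.181,0,0,0,1.62,255],
], force=60)

```text
clock: 11.85
position: [0.5127, -0.0135, 0.1761]
tool_rot: [-3.142, 0.001, 0.088]
force: [-0.3, 0.4, -0.2]
grip_width: -0.0001
```

Run:
```python
from h import *
s=telemetry.observe();print(s["clock"],s["position"],s["tool_rot"],s["qpos"].round(2))
go([.483,-.0314,.177],-.197)
go([.483,-.0314,.1],-.197)
```

```text
11.85 [ 0.51268221 -0.01348481  0.17614275] [-3.14159040e+00  1.15264462e-03  8.81367449e-02] [-0.    0.42 -0.11  1.94  0.07  0.78 -1.64]
shift [-0.0311  0.0152 -0.0008] rv [2.000e-04 1.100e-03 2.851e-01] dist 0.0347 rows>= 1.53
shift [-0.0311  0.0152  0.0762] rv [2.000e-04 1.100e-03 2.851e-01] dist 0.0837 rows>= 1.53
```

carry_out([
  [-0.01,0.005,0,0,0,0.09,255],
  [-0.022,0.01,0.005,0,0,0.19,255],
  [-0.03,0.014,0.02,0,0,0.26,255],
  [-0.031,0.015,0.04,0,0,0.285,255],
  [-0.031,0.015,0.06,0,0,0.285,255],
  [-0.031,0.015,0.072,0,0,0.285,255],
  [-0.031,0.015,0.076,0,0,0.285,255],
  [-0.031,0.015,0.076,0,0,0.285,255],
  [-0.031,0.015,0.076,0,0,0.285,255],
])

```text
clock: 12.98
position: [0.4845, -0.0309, 0.1013]
tool_rot: [-3.141, -0.001, -0.191]
force: [0.2, 0.0, 0.6]
grip_width: -0.0003
```

```bash
python3 wr.py 5
python3 - <<'E'
from h import *
for n in("scene","side"):
    p,d=imaging.grab_frame(n);cv2.imwrite(f"pics/{n}5.png",p);np.save(f"{n}5.npy",d)
a=cv2.imread("pics/scene5.png")[140:340,260:500];b=cv2.imread("pics/side5.png")[160:360,140:380]
cv2.imwrite("pics/pair5.png",cv2.resize(np.hstack([a,b]),(800,333)))
# gate from side/scene in clouds relative to tool frame
s=telemetry.observe();Rt=R.from_euler('xyz',s["tool_rot"]).as_matrix()
C=np.load("wrist_5.npy");X=C[np.isfinite(C[...,2])];q=(X-s["position"])@Rt
m=(X[:,2]>.074)&(X[:,2]<.088)&(abs(q[:,0])<.06)
t=q[m];print(len(t))
for y in np.arange(-.2,.06,.02):
    k=t[abs(t[:,1]-y)<.008]
    if len(k)>5:print(y.round(2),np.quantile(k[:,0],[.05,.5,.95]).round(4),len(k))
print("free end tool y",np.quantile(t[:,1],[.005,.995]))
E
```

```text
12.975 [ 0.4845 -0.0309  0.1013] [-3.1414e+00 -8.0000e-04 -1.9130e-01] [0.24 0.01 0.61] -0.0003 0.002 [-0.03  0.5  -0.04  2.07  0.04  0.57 -1.86]
13330
-0.16 [0.0259 0.0309 0.0355] 114
-0.14 [0.0262 0.0315 0.0355] 785
-0.12 [0.0262 0.0315 0.0354] 790
-0.1 [0.0261 0.0314 0.0354] 789
-0.08 [0.0262 0.0315 0.0354] 796
-0.06 [0.0262 0.0314 0.0354] 787
-0.04 [0.0262 0.0314 0.0354] 788
-0.02 [0.0273 0.0415 0.0582] 2283
-0.0 [0.0274 0.0421 0.0582] 2406
0.02 [0.0262 0.0317 0.0414] 838
0.04 [0.0262 0.0312 0.0352] 221
free end tool y [-0.15303132  0.03509779]
```

View pics/wrist_5.png

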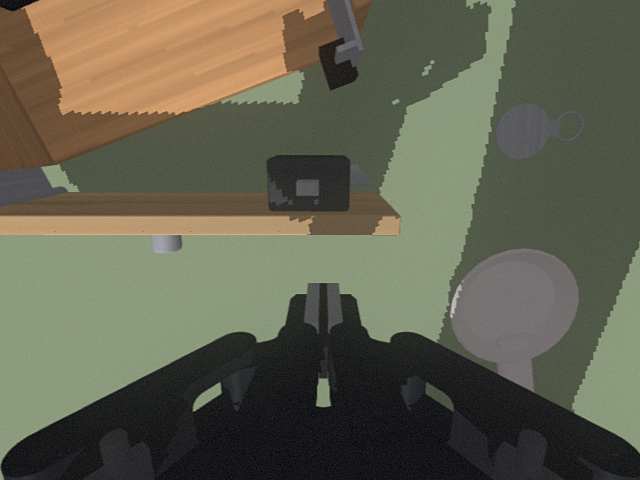

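View pics/pair5.png

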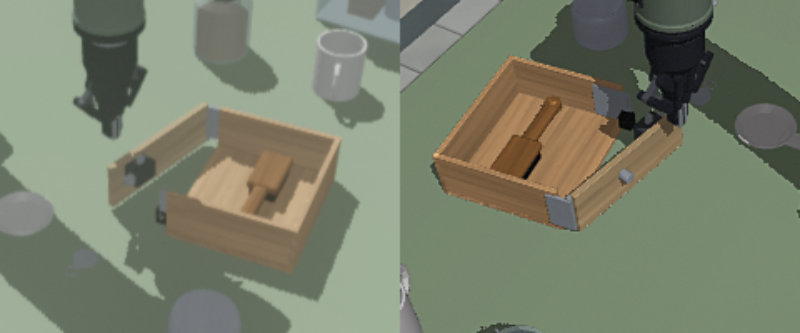

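The gate runs exactly parallel to the tool. Its outer face is 26 mm ahead, its free end is 35 mm to the side at (398,225), and the knob at (167,243) is clear. I'll descend beside it.

carry_out([
  [0,0,0.01,0,0,0,255],
  [0,0,0.025,0,0,0,255],
  [0,0,0.042,0,0,0,255],
  [0,0,0.057,0,0,0,255],
  [0,0,0.066,0,0,0,255],
  [0,0,0.07,0,0,0,255],
  [0,0,0.071,0,0,0,255],
  [0,0,0.071,0,0,0,255],
  [0,0,0.071,0,0,0,255],
])

```text
clock: 14.25
position: [0.4844, -0.0309, 0.0301]
tool_rot: [-3.141, -0.001, -0.191]
force: [-0.1, 0.4, 0.2]
grip_width: -0.0002
```

carry_out([
  [0.002,0,0,0,0,0,255],
  [0.004,0,0,0,0,0,255],
  [0.006,0,0,0,0,0,255],
  [0.007,0,0,0,0,0,255],
  [0.008,0,0,0,0,0,255],
  [0.009,0,0,0,0,0,255],
  [0.01,0,0,0,0,0,255],
])

```text
clock: 15.12
position: [0.4941, -0.0328, 0.0298]
tool_rot: [-3.142, -0.0, -0.191]
force: [0.1, 0.2, -0.0]
grip_width: 0.0003
```

```bash
cat > st.py <<'E'
from h import *
F=[];
for k in range(1):
    s=telemetry.observe()
Rt=R.from_euler('xyz',s["tool_rot"]).as_matrix()
print(round(s["clock"],3),s["position"].round(4),s["tool_rot"].round(4),"F tool",(Rt.T@s["force"]).round(2))
E
python3 st.py
python3 - <<'E'
import numpy as np
h=np.array([.021,-.175])
for d in [.01*k for k in range(1,11)]+[.006*k for k in range(1,11)]+[.003*k for k in range(1,11)]:
    c,s=np.cos(d),np.sin(d)   # Rz(-d)
    r=np.array([[c,s],[-s,c]])
    print(round(d,4),(h-r@h).round(4))
E
```

```text
15.125 [ 0.4941 -0.0328  0.0298] [-3.1416 -0.     -0.1912] F tool [ 0.03 -0.16  0.04]
0.01 [0.0018 0.0002]
0.02 [0.0035 0.0004]
0.03 [0.0053 0.0006]
0.04 [0.007  0.0007]
0.05 [0.0088 0.0008]
0.06 [0.0105 0.0009]
0.07 [0.0123 0.001 ]
0.08 [0.0141 0.0011]
0.09 [0.0158 0.0012]
0.1 [0.0176 0.0012]
0.006 [0.0011 0.0001]
0.012 [0.0021 0.0002]
0.018 [0.0032 0.0003]
0.024 [0.0042 0.0005]
0.03 [0.0053 0.0006]
0.036 [0.0063 0.0006]
0.042 [0.0074 0.0007]
0.048 [0.0084 0.0008]
0.054 [0.0095 0.0009]
0.06 [0.0105 0.0009]
0.003 [0.0005 0.0001]
0.006 [0.0011 0.0001]
0.009 [0.0016 0.0002]
0.012 [0.0021 0.0002]
0.015 [0.0026 0.0003]
0.018 [0.0032 0.0003]
0.021 [0.0037 0.0004]
0.024 [0.0042 0.0005]
0.027 [0.0047 0.0005]
0.03 [0.0053 0.0006]
```

carry_out([
  [0.001,0,0,0,0,0,255],
  [0.002,0,0,0,0,0,255],
  [0.003,0,0,0,0,0,255],
  [0.004,0,0,0,0,0,255],
  [0.005,0,0,0,0,0,255],
])

```text
clock: 15.75
position: [0.4988, -0.0338, 0.0298]
tool_rot: [3.141, 0.0, -0.191]
force: [-1.4, -0.8, 0.1]
grip_width: -0.0001
```

```bash
python3 st.py
```

```text
15.75 [ 0.4988 -0.0338  0.0298] [ 3.1415e+00  3.0000e-04 -1.9130e-01] F tool [-1.22  1.   -0.08]
```

carry_out([
  [0.0011,0.0001,0,0,0,-0.006,255],
  [0.0021,0.0002,0,0,0,-0.012,255],
  [0.0032,0.0003,0,0,0,-0.018,255],
  [0.0042,0.0005,0,0,0,-0.024,255],
  [0.0053,0.0006,0,0,0,-0.03,255],
  [0.0063,0.0006,0,0,0,-0.036,255],
  [0.0074,0.0007,0,0,0,-0.042,255],
  [0.0084,0.0008,0,0,0,-0.048,255],
  [0.0095,0.0009,0,0,0,-0.054,255],
  [0.0105,0.0009,0,0,0,-0.06,255],
])

```text
clock: 17.0
position: [0.5091, -0.0367, 0.0298]
tool_rot: [-3.142, -0.0, -0.131]
force: [-1.2, -0.3, -1.5]
grip_width: 0.0
```

carry_out([
  [0.0011,0.0001,0,0,0,-0.006,255],
  [0.0021,0.0002,0,0,0,-0.012,255],
  [0.0032,0.0003,0,0,0,-0.018,255],
  [0.0042,0.0005,0,0,0,-0.024,255],
  [0.0053,0.0006,0,0,0,-0.03,255],
  [0.0063,0.0006,0,0,0,-0.036,255],
  [0.0074,0.0007,0,0,0,-0.042,255],
  [0.0084,0.0008,0,0,0,-0.048,255],
  [0.0095,0.0009,0,0,0,-0.054,255],
  [0.0105,0.0009,0,0,0,-0.06,255],
])

```text
clock: 18.25
position: [0.5194, -0.0389, 0.0298]
tool_rot: [-3.142, 0.0, -0.071]
force: [-2.1, -0.1, -0.5]
grip_width: 0.0002
```

```bash
python3 st.py
```

```text
18.25 [ 0.5194 -0.0389  0.0298] [-3.1416e+00  1.0000e-04 -7.0800e-02] F tool [-2.06  0.22  0.48]
```

```bash
python3 wr.py 6
```

```text
18.25 [ 0.5194 -0.0389  0.0298] [-3.1416e+00  1.0000e-04 -7.0800e-02] [-2.07 -0.08 -0.48] 0.0002 0.036 [ 0.01  0.67 -0.07  2.    0.09  0.47 -1.77]
```

View pics/wrist_6.png

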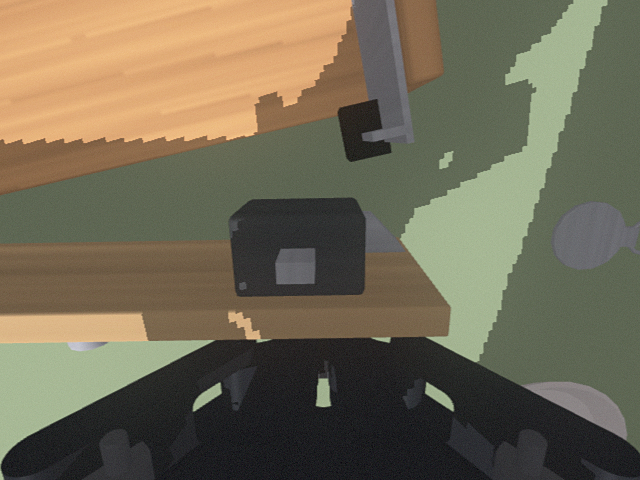

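The bolt is at (385,235), the strike lip at (388,135) and the rubber stop at (362,130). I'll measure the gap that remains.

Run:
```python
from h import *
C=np.load("wrist_6.npy");Rt=R.from_euler('xyz',[-3.1416,.0001,-.0708]).as_matrix();p0=np.array([.5194,-.0389,.0298])
for nm,u,v in[("bolt",378,222),("bolt2",385,240),("lip",375,135),("lip",385,135),("lip end",400,133),("stop near",365,157),("stop",355,120),("case",300,225)]:
    w=C[v,u];print(nm,w.round(4),((w-p0)@Rt).round(4))
```

```text
bolt [ 0.5629 -0.0595  0.0662] [ 0.0448  0.0174 -0.0364]
bolt2 [ 0.5576 -0.0611  0.0688] [ 0.0397  0.0194 -0.039 ]
lip [ 0.5892 -0.058   0.0753] [ 0.071   0.0141 -0.0455]
lip [ 0.589  -0.0609  0.0739] [ 0.071   0.017  -0.0441]
lip end [ 0.5893 -0.0647  0.0752] [ 0.0715  0.0208 -0.0454]
stop near [ 0.5812 -0.0595  0.0364] [ 0.0631  0.0162 -0.0066]
stop [ 0.5949 -0.0563  0.0361] [ 0.0765  0.0121 -0.0063]
case [ 0.5658 -0.0357  0.075 ] [ 0.0461 -0.0065 -0.0452]
```

carry_out([
  [0.0011,0.0001,0,0,0,-0.006,255],
  [0.0021,0.0002,0,0,0,-0.012,255],
  [0.0032,0.0003,0,0,0,-0.018,255],
  [0.0042,0.0005,0,0,0,-0.024,255],
  [0.0053,0.0006,0,0,0,-0.03,255],
  [0.0063,0.0006,0,0,0,-0.036,255],
  [0.0074,0.0007,0,0,0,-0.042,255],
  [0.0084,0.0008,0,0,0,-0.048,255],
  [0.0095,0.0009,0,0,0,-0.054,255],
  [0.0105,0.0009,0,0,0,-0.06,255],
])

```text
clock: 19.55
position: [0.5298, -0.0406, 0.0298]
tool_rot: [3.142, 0.0, -0.011]
force: [-3.1, -1.5, -0.3]
grip_width: 0.0001
```

carry_out([
  [0.0007,0.0001,0,0,0,-0.004,255],
  [0.0014,0.0002,0,0,0,-0.008,255],
  [0.0021,0.0002,0,0,0,-0.012,255],
  [0.0028,0.0003,0,0,0,-0.016,255],
  [0.0035,0.0004,0,0,0,-0.02,255],
  [0.0042,0.0005,0,0,0,-0.024,255],
  [0.0049,0.0005,0,0,0,-0.028,255],
  [0.0056,0.0006,0,0,0,-0.032,255],
  [0.0063,0.0007,0,0,0,-0.036,255],
  [0.007,0.0007,0,0,0,-0.04,255],
])

```text
clock: 20.8
position: [0.5367, -0.0413, 0.0298]
tool_rot: [-3.142, 0.0, 0.029]
force: [-2.8, -0.7, -0.9]
grip_width: -0.0002
```

```bash
python3 st.py
```

```text
20.8 [ 0.5367 -0.0413  0.0298] [-3.1415e+00  1.0000e-04  2.9100e-02] F tool [-2.86  0.64  0.87]
```

carry_out([
  [0.0005,0.0001,0,0,0,-0.003,255],
  [0.0011,0.0001,0,0,0,-0.006,255],
  [0.0016,0.0002,0,0,0,-0.009,255],
  [0.0021,0.0002,0,0,0,-0.012,255],
  [0.0026,0.0003,0,0,0,-0.015,255],
  [0.0032,0.0003,0,0,0,-0.018,255],
])

```text
clock: 21.55
position: [0.54, -0.0415, 0.0298]
tool_rot: [-3.142, -0.0, 0.047]
force: [-3.6, 0.3, -0.9]
grip_width: -0.0001
```

carry_out([
  [0.0005,0.0001,0,0,0,-0.003,255],
  [0.0011,0.0001,0,0,0,-0.006,255],
  [0.0016,0.0002,0,0,0,-0.009,255],
  [0.0021,0.0002,0,0,0,-0.012,255],
])

```text
clock: 22.05
position: [0.5421, -0.0417, 0.0298]
tool_rot: [3.142, -0.0, 0.059]
force: [-3.0, 0.2, -0.3]
grip_width: -0.0001
```

carry_out([
  [0.0005,0.0001,0,0,0,-0.003,255],
  [0.0011,0.0001,0,0,0,-0.006,255],
  [0.0016,0.0002,0,0,0,-0.009,255],
  [0.0021,0.0002,0,0,0,-0.012,255],
])

```text
clock: 22.55
position: [0.5439, -0.0418, 0.0298]
tool_rot: [3.142, 0.001, 0.071]
force: [-4.7, -1.3, 0.3]
grip_width: 0.0001
```

carry_out([
  [0.0005,0.0001,0,0,0,-0.003,255],
  [0.0011,0.0001,0,0,0,-0.006,255],
  [0.0016,0.0002,0,0,0,-0.009,255],
])

```text
clock: 22.92
position: [0.5455, -0.0419, 0.0298]
tool_rot: [3.142, 0.001, 0.08]
force: [-6.0, -0.4, 0.7]
grip_width: 0.0001
```

carry_out([
  [0.0005,0.0001,0,0,0,-0.003,255],
  [0.0011,0.0001,0,0,0,-0.006,255],
  [0.0016,0.0002,0,0,0,-0.009,255],
])

```text
clock: 23.3
position: [0.547, -0.0419, 0.0297]
tool_rot: [3.142, 0.001, 0.089]
force: [-6.7, -0.4, 0.9]
grip_width: 0.0
```

carry_out([
  [0.0005,0.0001,0,0,0,-0.003,255],
  [0.0011,0.0001,0,0,0,-0.006,255],
  [0.0011,0.0001,0,0,0,-0.006,255],
])

```text
clock: 23.68
position: [0.5482, -0.042, 0.0298]
tool_rot: [3.142, 0.001, 0.095]
force: [-6.7, -0.7, 1.1]
grip_width: -0.0002
```

carry_out([
  [0.0004,0,0,0,0,-0.002,255],
  [0.0007,0.0001,0,0,0,-0.004,255],
  [0.0007,0.0001,0,0,0,-0.004,255],
])

```text
clock: 24.05
position: [0.5487, -0.042, 0.0297]
tool_rot: [3.142, 0.001, 0.099]
force: [-6.5, -1.2, 2.1]
grip_width: -0.0
```

carry_out([
  [0.0004,0,0,0,0,-0.002,255],
  [0.0007,0.0001,0,0,0,-0.004,255],
  [0.0007,0.0001,0,0,0,-0.004,255],
])

```text
clock: 24.42
position: [0.5494, -0.0421, 0.0297]
tool_rot: [3.142, 0.001, 0.103]
force: [-6.1, 0.3, 2.1]
grip_width: 0.0
```

carry_out([
  [0.0004,0,0,0,0,-0.002,255],
  [0.0007,0.0001,0,0,0,-0.004,255],
  [0.0007,0.0001,0,0,0,-0.004,255],
])

```text
clock: 24.8
position: [0.5506, -0.042, 0.0298]
tool_rot: [-3.142, 0.0, 0.107]
force: [-4.1, -0.6, -2.0]
grip_width: 0.0003
```

carry_out([
  [0.0004,0,0,0,0,-0.002,255],
  [0.0007,0.0001,0,0,0,-0.004,255],
  [0.0007,0.0001,0,0,0,-0.004,255],
])

```text
clock: 25.18
position: [0.5513, -0.042, 0.0298]
tool_rot: [-3.142, -0.0, 0.111]
force: [-2.7, -0.2, -0.9]
grip_width: -0.0001
```

carry_out([
  [0.0004,0,0,0,0,-0.002,255],
  [0.0007,0.0001,0,0,0,-0.004,255],
  [0.0007,0.0001,0,0,0,-0.004,255],
])

```text
clock: 25.55
position: [0.5522, -0.042, 0.0299]
tool_rot: [-3.142, -0.0, 0.115]
force: [-3.3, -1.1, -1.4]
grip_width: -0.0
```

carry_out([
  [0.0004,0,0,0,0,-0.002,255],
  [0.0007,0.0001,0,0,0,-0.004,255],
  [0.0007,0.0001,0,0,0,-0.004,255],
])

```text
clock: 25.92
position: [0.5528, -0.042, 0.0298]
tool_rot: [-3.142, -0.0, 0.119]
force: [-3.8, -1.0, 0.6]
grip_width: 0.0001
```

carry_out([
  [0.0004,0,0,0,0,-0.002,255],
  [0.0007,0.0001,0,0,0,-0.004,255],
  [0.0007,0.0001,0,0,0,-0.004,255],
])

```text
clock: 26.3
position: [0.5535, -0.042, 0.0298]
tool_rot: [-3.142, -0.0, 0.123]
force: [-3.4, 0.2, 0.9]
grip_width: 0.0
```

carry_out([
  [0.0004,0,0,0,0,-0.002,255],
  [0.0007,0.0001,0,0,0,-0.004,255],
  [0.0007,0.0001,0,0,0,-0.004,255],
])

```text
clock: 26.68
position: [0.5542, -0.042, 0.0298]
tool_rot: [-3.142, -0.0, 0.127]
force: [-3.1, 0.4, 0.1]
grip_width: -0.0003
```

carry_out([
  [0.0003,0,0,0,0,-0.002,255],
  [0.0005,0,0,0,0,-0.003,255],
  [0.0005,0,0,0,0,-0.003,255],
])

```text
clock: 27.05
position: [0.5544, -0.042, 0.0298]
tool_rot: [-3.142, 0.0, 0.13]
force: [-4.1, -0.5, 2.3]
grip_width: -0.0002
```

carry_out([
  [0.0002,0,0,0,0,-0.001,255],
  [0.0004,0,0,0,0,-0.002,255],
  [0.0004,0,0,0,0,-0.002,255],
])

```text
clock: 27.42
position: [0.5545, -0.042, 0.0296]
tool_rot: [-3.142, 0.001, 0.132]
force: [-6.5, 0.5, 1.7]
grip_width: -0.0
```

carry_out([
  [0.0002,0,0,0,0,-0.001,255],
  [0.0004,0,0,0,0,-0.002,255],
  [0.0004,0,0,0,0,-0.002,255],
])

```text
clock: 27.8
position: [0.5545, -0.0421, 0.0296]
tool_rot: [3.142, 0.002, 0.134]
force: [-8.8, -1.3, 4.5]
grip_width: 0.0001
```

carry_out([
  [0.0002,0,0,0,0,-0.001,255],
  [0.0003,0,0,0,0,-0.001,255],
  [0.0003,0,0,0,0,-0.001,255],
])

```text
clock: 28.18
position: [0.5545, -0.042, 0.0295]
tool_rot: [-3.142, 0.002, 0.135]
force: [-10.0, 0.2, 2.3]
grip_width: 0.0
```

That is 10 N on the stop. I'll look before deciding whether to push any further.

```bash
python3 wr.py 7; python3 -c "
import cv2;p=cv2.imread('pics/wrist_7.png');cv2.imwrite('pics/wrist_7c.png',cv2.resize(p[100:360,200:520],None,fx=2.4,fy=2.2))"
```

```text
28.175 [ 0.5545 -0.042   0.0295] [-3.1415e+00  2.3000e-03  1.3500e-01] [-10.     0.15   2.25] 0.0 0.001 [ 0.06  0.71 -0.12  1.91  0.16  0.54 -1.61]
```

View pics/wrist_7c.png

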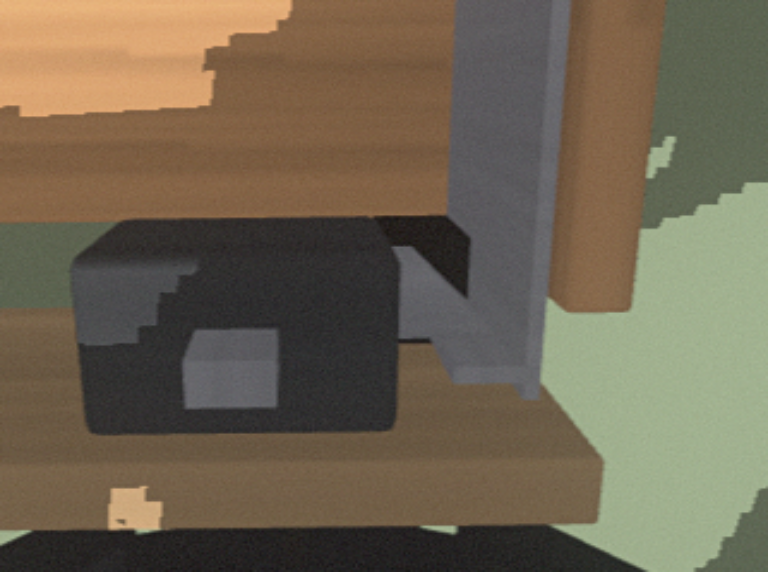

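In the crop the bolt (400–470, 250–340) stands out behind the lip at (490,375), so it looks latched. I'll back off slowly and check.

carry_out([
  [-0.0005,0,0,0,0,0,255],
  [-0.001,0,0,0,0,0,255],
  [-0.0015,0,0,0,0,0,255],
  [-0.002,0,0,0,0,0,255],
  [-0.003,0,0,0,0,0,255],
  [-0.004,0,0,0,0,0,255],
  [-0.006,0,0,0,0,0,255],
  [-0.009,0,0,0,0,0,255],
  [-0.012,0,0,0,0,0,255],
  [-0.015,0,0,0,0,0,255],
])

```text
clock: 29.48
position: [0.5406, -0.0439, 0.0298]
tool_rot: [-3.142, -0.0, 0.135]
force: [-0.4, -0.5, -0.2]
grip_width: 0.0
```

carry_out([
  [-0.008,0,0,0,0,0,255],
  [-0.016,0,0,0,0,0,255],
  [-0.02,0,0,0,0,0,255],
  [-0.02,0,0,0,0,0,255],
])

```text
clock: 29.98
position: [0.5208, -0.0467, 0.0299]
tool_rot: [3.142, 0.0, 0.135]
force: [-0.4, -0.3, 0.9]
grip_width: 0.0001
```

```bash
python3 wr.py 8
python3 - <<'E'
from h import *
for n in("scene","side"):
    p,d=imaging.grab_frame(n);cv2.imwrite(f"pics/{n}8.png",p);np.save(f"{n}8.npy",d)
a=cv2.imread("pics/wrist_8.png");b=cv2.imread("pics/side8.png")[150:350,100:400]
cv2.imwrite("pics/pair8.png",cv2.resize(np.hstack([cv2.resize(a,(400,300)),cv2.resize(b,(400,300))]),(800,300)))
E
```

```text
29.975 [ 0.5208 -0.0467  0.0299] [3.1415e+00 1.0000e-04 1.3460e-01] [-0.35 -0.33  0.87] 0.0001 0.016 [ 0.07  0.67 -0.12  2.    0.16  0.48 -1.61]
```

View pics/pair8.png

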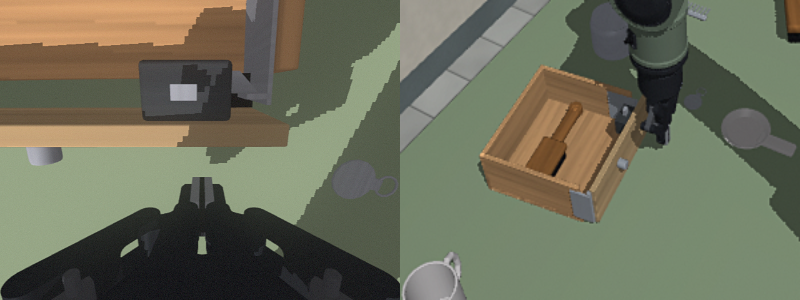

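The gate stays shut with the tool 20 mm clear of it. The bolt is behind the lip at wrist-pane (243,85) and the brush is still lying inside. I'll lift away and make a last check.

carry_out([
  [0,0,-0.01,0,0,0,255],
  [-0.005,0,-0.03,0,0,0,255],
  [-0.015,0,-0.06,0,0,0,255],
  [-0.025,0,-0.09,0,0,0,255],
  [-0.03,0,-0.12,0,0,0,255],
  [-0.03,0,-0.14,0,0,0,255],
  [-0.03,0,-0.15,0,0,0,255],
  [-0.03,0,-0.15,0,0,0,255],
  [-0.03,0,-0.15,0,0,0,255],
])

```text
clock: 31.25
position: [0.491, -0.0505, 0.1791]
tool_rot: [-3.141, 0.001, 0.135]
force: [0.6, -0.7, -0.3]
grip_width: 0.0
```

```bash
python3 wr.py 9
python3 - <<'E'
from h import *
t=.141;cx,cy=.678,.0458
Rc=np.array([[np.cos(t),-np.sin(t)],[np.sin(t),np.cos(t)]])
S={}
for n in("scene","side"):
    p,d=imaging.grab_frame(n);cv2.imwrite(f"pics/{n}9.png",p);c=cloud(n,d)
    X=c[np.isfinite(c[...,2])];l=(X[:,:2]-[cx,cy])@Rc
    m=(X[:,2]>.076)&(X[:,2]<.09)&(l[:,0]<-.1)&(l[:,0]>-.15)&(l[:,1]<.09)&(l[:,1]>-.12)
    b,a=np.polyfit(l[m,1],l[m,0],1);print(n,"gate angle",np.arctan(b).round(4),m.sum())
    m=(abs(l[:,0]-.01)<.01)&(abs(l[:,1])<.08)&(X[:,2]>.035);print(" brush top z",np.quantile(X[m][:,2],[.1,.5,.9]).round(4))
a=cv2.imread("pics/scene9.png");b=cv2.imread("pics/scene0.png")
cv2.imwrite("pics/cmp9.png",cv2.resize(np.hstack([a,b]),(800,300)))
E
```

```text
31.25 [ 0.491  -0.0505  0.1791] [-3.1414e+00  1.1000e-03  1.3480e-01] [ 0.58 -0.66 -0.28] 0.0 0.006 [ 0.12  0.39 -0.17  1.99  0.09  0.78 -1.55]
scene gate angle -0.0127 317
 brush top z [0.0398 0.0426 0.0454]
side gate angle -0.0085 366
 brush top z [0.0387 0.0416 0.0442]
```

View pics/cmp9.png

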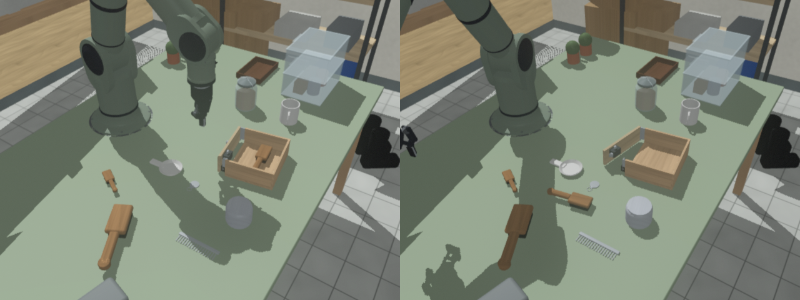

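The left (after) and right (before) views match for every bystander. The gate is shut with the brush in the cubby at (265,155), so I'm handing in.

```bash
python3 -c "
from workcell import ticket
print(ticket.job_done())"
```

```text
the job is handed in; nothing more can be done
None
```

The middle-sized brush is lying bristles down in the cubby and the gate is latched shut, but one force went over your 15 N limit on the way. While I was lowering the held brush onto the floor, the wrist read about 24 N down and 11 N sideways for roughly 0.1–0.5 s. I backed off 1 mm and released, but that pressed the brush on the cubby floor harder than the limit.

- **Brush:** its top is level at about 42 mm, as expected when it stands on the cubby floor. It was clear of the walls, at least 14 mm beyond each end.
- **Gate:** I pushed it slowly along its arc. Readings reached about 6.7 N riding the latch, fell to about 3 N, then climbed to 10 N on the stop. I read force only at the end of each move, so a brief higher peak in between can't be ruled out.
- **Latch:** after I backed off, the gate stayed at about −0.01 rad by itself, and the wrist camera showed the bolt out behind the strike lip.
- **Rest of the counter:** by eye, the before and after pictures show nothing else moved. The gripper was empty and clear of everything, and I handed in at about 31 s.

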